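# Lay the culture flask down on the rocker

### The arm

A 6-joint arm with a two-finger parallel gripper is mounted at the origin on the work surface. World frame = base frame: x ahead of the robot, y to its left, z up, the work surface at z = 0. Lengths are in m, angles in rad, forces in N, time in s.
With the tool pointing down it reaches from about 0.3 to 0.775 m from the base axis. Payload 14.6 kg.
Tool frame: the origin (TCP) lies at the very end of the fingers, on their centre line; the grasp point (between the pads) lies 19 mm behind it; z points along the fingers, y is the line along which they close (so a half turn about z gives the same grasp; the last joint's range is limited). The gripper opens to 94 mm and grips with 3 to 60 N. Pads are 16 mm wide; open, the fingers measure 119 mm over their backs; the gripper's body (75 mm by 177 mm) begins 78 mm behind the grasp point.
Start: joints at [1.23, 0.3, 1.521, -0, 1.321, -0.067], TCP at [0.149, 0.53, 0.205] pointing down, gripper open.
Joint ranges: [-3.03, 3.03], [-0.79, 2.21], [0.23, 2.52], [-1.04, 4.18], [0, 3.07], [-2.55, 2.55]. Speed limits (rad/s): [2.22, 2.22, 2.57, 3.14, 3.14, 3.14].

### API

Orientations are given as [roll, pitch, yaw] about the fixed x, y, z axes, in that order (R = Rz(yaw) Ry(pitch) Rx(roll)).
In Python, from station import telemetry, cams, hand_in, nets gives the robot as it stands.
- The arm moves only by the tool move_arm, never from a script. Its argument "increments" is a list of rows, each a list of 4 numbers: the shift along the tool's x, y, z in m, then the turn about the tool's z in rad. In form: [[tx, ty, tz, roll], ...]. A call has 1 to 20 rows; each row shifts and turns the commanded pose from where the row before left it, along the tool's axes as they then stand; what a row does not reach is not made up. A row lasts 1/8 s, in which the tool goes at most 62.5 mm and 10.7 degrees, less where a joint would pass 70% of its speed; a pose out of reach is approached as far as the arm can. A call is refused whole if a number of a shift passes 0.0625 or a number of a turn 0.188, either way. A call with a gripper value outside its range is refused whole. "grip" is the opening, from 0 (shut) to 1 (fully open), set as the call begins (left out, the last holds). The fingers move at their own pace and stop on an object; "force" is the grip in N (left out, the last holds). Time passes only in rows, so rows that do not move let the fingers close. It gives the time, the measured TCP pose, the force, the opening and the grip force at its end, in the units of the state.
- telemetry.get_obs(): the state, without advancing time (a new reading comes with each control period).
- cams.camera(name): name is "scene" or "top" or "wrist"; returns the picture (400x640x3 uint8, blue, green, red); there is no depth.
- cams.camera_model(name): a dict with "intrinsics" (3x3 intrinsics, pixels), "xyz" and "attitude" of the camera in the world; the wrist camera has in their place "T_tool_cam" (4x4, takes a point from camera to tool coordinates, whose origin is the TCP and whose axes are the flange's). Camera axes: x right, y up, looking along -z (the intrinsics and any distortion apply to the point x, -y, -z); pixel columns grow to the right and rows downward; lengths in m; the calibration is good to about 2 mm. A picture is of the moment at which its call begins: read the wrist's pose just before it. camera_model takes no time and is no camera call.
- hand_in(): hands the job in; it is judged then, once.
Trained networks look in the newest picture that a camera, given by its name, has taken for a name from the list of things; names that differ only in an ending like _2 or _b are one class to them, and where a whole thing is asked for, a point or a joint stands for the part that bears it (a point fixed in the world has none). Each returns a list of dicts, best first, with "conf" (0 to 1); they miss things now and then, are a little off and sometimes report something else, mostly with a low value. They report only what shows in the picture. A call takes as long as a camera call. They do not tell look-alikes from the thing itself.
- nets.search_frame(camera, query): "extent" ([left, top, right, bottom] in pixels, round what is visible of it).
- nets.mark_of(camera, query): "centre" ([column, row] in pixels: a listed point, or the origin of a listed thing).
The state is a dict: "time_s": time; "qpos": joint angles; "joint_vel": joint speeds; "tau": joint torques, N m; "ee_pos": TCP position; "eef_rot": TCP orientation; "force": force on the tool from outside, world axes, zero at the start; "moment": the same for the moment, N m; "grip_width": finger opening in m; "grip_force": force on a finger pad.
Only numpy, scipy, OpenCV 4.12 (cv2) and the standard library are available. Lean on these libraries where they do the work, as an engineer would, in place of code of your own. Each camera call takes 0.05 s, during which the arm holds its last target. There are 200 camera calls.

### The job

On the rocking platform one culture flask still stands on end. With your fingertips only, tip it over towards the robot and ease it down gently, never letting it fall, so that it lies flat on its broad side, then push it along the platform until its foot sits square and flush against the stop bar. Do not lift the flask off the platform, and leave everything else where it is.

Things in the scene. Friction and masses are not known exactly. Their poses are not given: they have to be found in the camera images.
- flask: upright culture flask, clear plastic, white cap, 0.13 kg: body 85 mm wide (y), 36 thick (x), 105 tall; shoulder 30 thick to 115; neck dia. 26 to 140; cap dia. 34 from 140 to 165. Origin: centre of its foot; z: foot to cap; -x: broad side facing the robot (within 0.07 rad of the stop's -x), on which it must come to lie, its z then level, origin 18 mm above the platform. Overbalances at about 14 degrees
- flask_edge (a point): middle of the flask's foot edge on the robot's side (at -18 mm on its x axis), on which it pivots and which stays on the platform. The flask starts in one of two lanes, 70 mm left or right of the platform's middle, its back 1 to 15 mm from the stop bar
- flask_cap (a point): centre of the flask's cap, 152.5 mm from the foot, on its axis. While the flask is lowered, neck and cap come to overhang the platform's front edge, with air below
- stop (a point): middle of the stop bar's robot-side face, at the level of the rocking platform's rubber top (fixed, 90 mm above the table). x: horizontal, away from the robot, square to the bar; y along it. Bar 300 mm long, 28 high, 10 thick, a knob at each end. Platform 300 wide, 10 thick, reaching 145 mm from the bar towards the robot and 115 behind; its housing begins 105 mm before the bar
- laid_mid (a point): an identical flask already lying in the other lane, cap towards the robot; this point is its middle (36 mm thick, 165 mm long); leave it alone
- jar_mid (a point): small amber jar, 44 mm in diameter, 55 mm tall, standing on the platform behind the stop bar; its middle; leave it alone
- wash_mid (a point): white wash bottle, 68 mm in diameter, 190 mm tall with its nozzle, standing on the table; this point is 80 mm above its base; leave it alone
- beaker_mid (a point): glass beaker, 72 mm in diameter, 90 mm tall, on the table; its middle; leave it alone
- pipette_mid (a point): pipette, 225 mm long and 28 mm thick, lying on the table along its own y; its middle; leave it alone
There are look-alikes about, which are no part of the job. What is shaped like the flask but pink or turquoise is not meant.

How it is judged:
By the outcome, as a careful person would: the job done as asked, in the order asked, and still so for the second after the job is handed in, with the robot touching nothing.
It also fails if it takes over 70 s, if anything falls off the work surface, if the arm or the gripper's body presses on something with over 40 N, if the wrist force passes 120 N, or if a joint passes its speed limit or range.

## Working session

There is one attempt and no reset: what is moved stays moved. The work goes in short steps, Python scripts to look and compute and a tool call to move; the robot and the scene stay as the last step left them, time stands still between calls to the robot, and variables do not carry over. Pictures are saved under pics/ and viewed, at most 10 in all, crops included, and the job is handed in when it is done.

Besides the shell and the picture viewer there is one more tool, called after "Call:" by a JSON object that holds its "method" and its "body", one argument or row to a line. move_arm: Moves the arm, as the interface text tells. Its arguments: {"type":"object","properties":{"increments":{"type":"array"},"grip":{"type":"number"},"force":{"type":"number"}},"required":["increments"]}

```bash
mkdir -p pics; ls
cat > h.py <<'E'
import numpy as np, cv2
from scipy.spatial.transform import Rotation as R
from station import telemetry, cams, hand_in, nets
def model(n):
    m=cams.camera_model(n)
    K=np.array(m["intrinsics"])
    if "xyz" in m:
        return K,m
    return K,m
E
python3 - <<'E'
from h import *
for n in ("scene","top"):
    print(n,cams.camera_model(n)); cv2.imwrite(f"pics/{n}0.png",cams.camera(n))
    for q in ("flask","flask_edge","flask_cap","stop","laid_mid","jar_mid","wash_mid","beaker_mid"):
        print(q,[(round(d["conf"],2),np.round(d["centre"]).tolist()) for d in nets.mark_of(n,q)[:4]])
print(cams.camera_model("wrist")); print(telemetry.get_obs())
E
```

```text
pics
scene {'intrinsics': array([[468.59184688,   0.        , 313.81369197],
       [  0.        , 468.59184688, 192.86077937],
       [  0.        ,   0.        ,   1.        ]]), 'xyz': array([1.51652295, 0.07873085, 0.88135988]), 'attitude': array([0.9211986 , 0.02388009, 1.62606363])}
flask [(0.84, [278.0, 241.0]), (0.72, [269.0, 214.0]), (0.62, [160.0, 297.0])]
flask_edge [(0.94, [164.0, 290.0]), (0.78, [269.0, 217.0])]
flask_cap [(0.73, [263.0, 172.0]), (0.68, [275.0, 194.0])]
stop [(0.55, [308.0, 251.0])]
laid_mid [(0.89, [337.0, 227.0])]
jar_mid [(0.84, [278.0, 258.0])]
wash_mid [(0.56, [440.0, 221.0])]
beaker_mid [(0.88, [188.0, 229.0]), (0.15, [435.0, 191.0])]
top {'intrinsics': array([[436.22248963,   0.        , 327.11551167],
       [  0.        , 436.22248963, 202.28410206],
       [  0.        ,   0.        ,   1.        ]]), 'xyz': array([0.40172323, 0.03339664, 1.43006294]), 'attitude': array([ 0.15940989, -0.0238805 , -1.58290395])}
flask [(0.89, [366.0, 253.0]), (0.76, [352.0, 186.0]), (0.76, [428.0, 158.0]), (0.39, [218.0, 218.0])]
flask_edge [(0.75, [428.0, 164.0
[... 820 characters left out ...]
00,
         1.00000000e+00]])}
{'time_s': 0.9, 'qpos': array([ 1.23042195e+00,  2.99872979e-01,  1.52102316e+00, -8.94692421e-06,
        1.32070483e+00, -6.65974927e-02]), 'joint_vel': array([-0.00116923, -0.00030348, -0.00138062, -0.00045918,  0.00216266,
       -0.00128831]), 'tau': array([ 2.98939769e-03, -5.31658208e+01, -3.52934110e+01,  7.09538721e-02,
        2.12289597e-02,  1.29284223e-05]), 'ee_pos': array([0.14870015, 0.52949566, 0.2054506 ]), 'eef_rot': array([-3.14158379e+00,  8.09645351e-06,  2.86781799e+00]), 'force': array([-0.55494451, -0.66432873, -0.22131577]), 'moment': array([-0.03803671,  0.00307558, -0.04843866]), 'grip_force': 0.0, 'grip_width': 0.09399023795958471}
```

View pics/scene0.png

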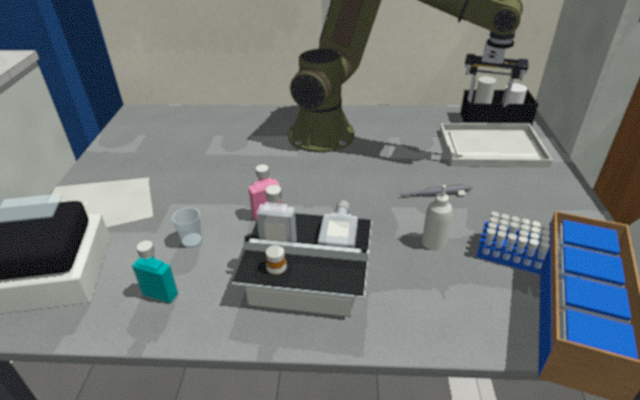

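View pics/top0.png

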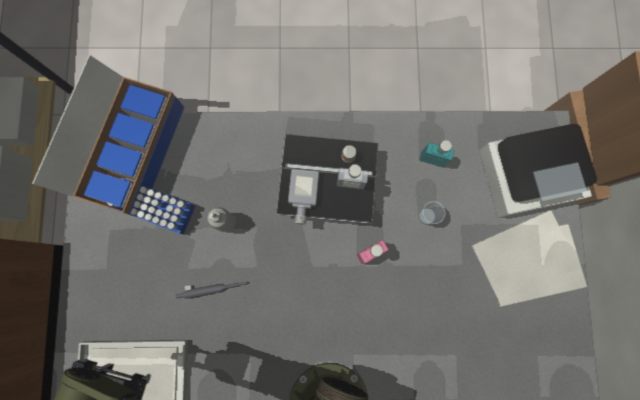

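Scene view: the clear flask stands right of the bar's middle from the robot (scene about (277,222), top about (352,178)). The laid flask is at top (302,190). The pink look-alike stands in front at top (373,252), and the turquoise one is off to the side. Next I'll triangulate.

```bash
cat >> h.py <<'E'
def ray(n,uv):
    K,m=model(n)
    if n=="wrist":
        o=telemetry.get_obs(); T=np.eye(4); T[:3,:3]=R.from_euler("xyz",o["eef_rot"]).as_matrix(); T[:3,3]=o["ee_pos"]
        T=T@np.array(m["T_tool_cam"]); Rm,c=T[:3,:3],T[:3,3]
    else: Rm,c=R.from_euler("xyz",m["attitude"]).as_matrix(),m["xyz"]
    a=np.linalg.inv(K)@[uv[0],uv[1],1]
    d=Rm@[a[0],-a[1],-a[2]]
    return c,d/np.linalg.norm(d)
def atz(n,uv,z):
    c,d=ray(n,uv); return c+d*(z-c[2])/d[2]
def tri(*rs):
    A=0;b=0
    for c,d in rs:
        P=np.eye(3)-np.outer(d,d); A=A+P;b=b+P@c
    p=np.linalg.solve(A,b); return p,[np.linalg.norm((np.eye(3)-np.outer(d,d))@(p-c)) for c,d in rs]
E
python3 - <<'E'
from h import *
np.set_printoptions(precision=4,suppress=True)
pr={"flask_cap":((275,190),(354,171)),"stop":((308,251),(327,172)),"laid":((337,227),(302,194)),"pinkcap":((263,172),(375,251)),"jar":((278,258),(345,152)),"wash":((440,221),(217,218)),"beaker":((188,229),(430,210))}
for k,(a,b) in pr.items(): print(k,*tri(ray("scene",a),ray("top",b)))
print("stop z.09 top",atz("top",(327,172),.09),"barends top z.118",atz("top",(288,165.5),.118),atz("top",(371,173.5),.118))
print("front edge",atz("top",(280,215),.09),atz("top",(375,222),.09))
print("pip",atz("top",(213,290),.014))
s=cams.camera("scene");t=cams.camera("top")
a=cv2.resize(s[160:300,220:400],None,fx=4.4,fy=4.2,interpolation=3)
b=cv2.resize(t[120:280,260:400],None,fx=4,fy=3.7,interpolation=3)
cv2.imwrite("pics/t1.png",b)
E
```

```text
flask_cap [ 0.6784 -0.0716  0.2499] [np.float64(0.001214356947633673), np.float64(0.0012143569476336885)]
stop [ 0.7123 -0.0002  0.0943] [np.float64(0.0017018695251687715), np.float64(0.001701869525168774)]
laid [0.6403 0.0728 0.109 ] [np.float64(0.003355122072731589), np.float64(0.003355122072731593)]
pinkcap [ 0.4616 -0.1381  0.1481] [np.float64(0.0003367726261628051), np.float64(0.0003367726261628022)]
jar [ 0.7684 -0.0597  0.1252] [np.float64(0.002182271949215405), np.float64(0.0021822719492154146)]
wash [0.5722 0.339  0.0766] [np.float64(0.002151342429174939), np.float64(0.002151342429175125)]
beaker [ 0.5949 -0.3313  0.0519] [np.float64(0.0009236923929957745), np.float64(0.0009236923929955831)]
stop z.09 top [ 0.7134 -0.002   0.09  ] barends top z.118 [0.7282 0.1187 0.118 ] [ 0.7012 -0.1371  0.118 ]
front edge [0.5782 0.1449 0.09  ] [ 0.5537 -0.1489  0.09  ]
pip [0.3507 0.3617 0.014 ]
```

View pics/t1.png

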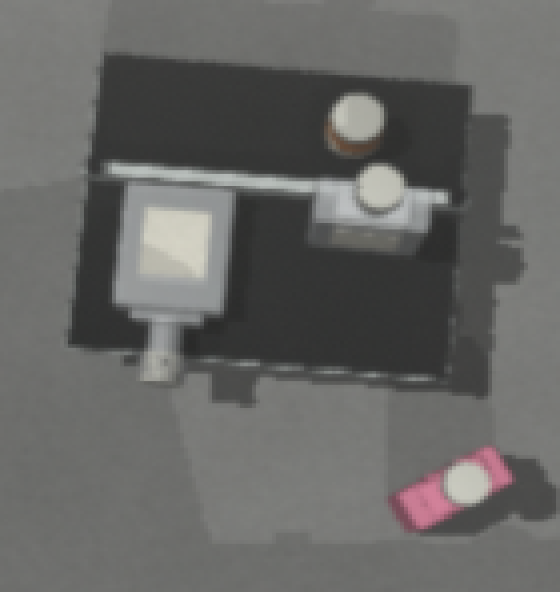

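The close crop fits: the flask sits in the -y lane, its back just off the bar, with the bar running slightly askew. Next I raise the arm and move to look from near.

Call:
{"method": "move_arm", "body": {
  "increments": [
    [0, 0, -0.05, -0.092],
    [0, 0, -0.05, -0.092],
    [0, 0, -0.05, 0],
    [-0.036, -0.0395, 0, 0],
    [-0.036, -0.0395, 0, 0],
    [-0.036, -0.0395, 0, 0],
    [-0.036, -0.0395, 0, 0],
    [-0.036, -0.0395, 0, 0],
    [-0.036, -0.0395, 0, 0],
    [-0.036, -0.0395, 0, 0],
    [-0.036, -0.0395, 0, 0],
    [-0.036, -0.0395, 0, 0],
    [-0.036, -0.0395, 0, 0],
    [-0.036, -0.0395, 0, 0],
    [-0.036, -0.0395, 0, 0],
    [-0.036, -0.0395, 0, 0],
    [-0.036, -0.0395, 0, 0],
    [0, 0, 0, 0]
  ],
  "grip": 1
}}

```text
time_s: 3.25
ee_pos: [0.6021, -0.0691, 0.3536]
eef_rot: [-3.142, -0.003, 3.049]
force: [-0.6, 0.3, -0.0]
grip_width: 0.0941
grip_force: 0.0
```

Run:
```python
from h import *
o=telemetry.get_obs();print(o["time_s"],o["ee_pos"],o["eef_rot"])
cv2.imwrite("pics/w1.png",cams.camera("wrist"))
for q in ("flask","flask_edge","flask_cap","stop"):
    print(q,[(round(d["conf"],2),np.round(d["centre"],1).tolist()) for d in nets.mark_of("wrist",q)[:4]])
```

```text
3.25 [ 0.60209117 -0.06912396  0.35355743] [-3.14158108e+00 -2.58490199e-03  3.04855710e+00]
flask [(0.8, [167.6, 266.3]), (0.77, [267.3, 63.2]), (0.57, [325.6, 216.2])]
flask_edge [(0.98, [326.6, 206.5]), (0.98, [277.3, 73.7]), (0.71, [168.3, 256.8])]
flask_cap [(0.78, [325.1, 272.9]), (0.6, [244.8, 46.6])]
stop []
```

View pics/w1.png

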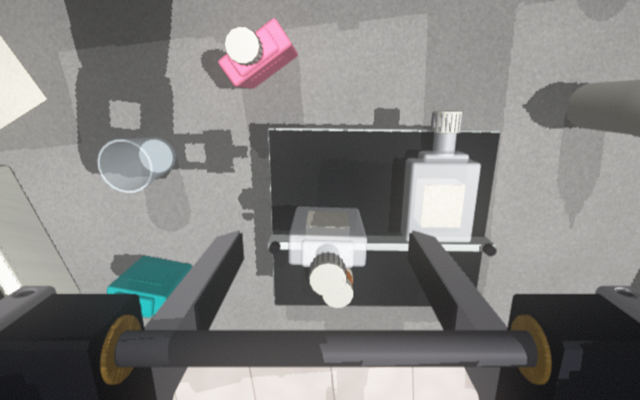

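The picture, with the robot side at the top, shows the flask's foot edge at about (327,207), its cap at about (328,277), and the bar from (278,245) to (488,249). The gripper is already nearly square to the bar.

Run:
```python
from h import *
np.set_printoptions(precision=4,suppress=True)
print("edge",atz("wrist",(326.6,206.8),.09),"capT",atz("wrist",(328,279),.255),"capC",atz("wrist",(325.5,273),.2425))
print("edgeL",atz("wrist",(291,206.5),.09),"edgeR",atz("wrist",(361,207.5),.09))
print("front",atz("wrist",(268,129),.09),atz("wrist",(499,131.5),.09))
print("bar top",atz("wrist",(280,241),.118),atz("wrist",(488,244),.118))
print("pinkcap",atz("wrist",(241,46),.165))
for k in [(275,190),(277,193)]: print(tri(ray("scene",k),ray("wrist",(326,273))))
g=cams.camera("wrist")[150:330,250:500]
cv2.imwrite("pics/w2.png",cv2.resize(g,None,fx=3.2,fy=3.2,interpolation=3))
```

```text
edge [ 0.6648 -0.0699  0.09  ] capT [ 0.6807 -0.0703  0.255 ] capC [ 0.6813 -0.0727  0.2425]
edgeL [ 0.6601 -0.1183  0.09  ] edgeR [ 0.67   -0.0231  0.09  ]
front [ 0.5538 -0.1356  0.09  ] [0.583  0.1595 0.09  ]
bar top [ 0.6976 -0.1346  0.118 ] [0.7261 0.1391 0.118 ]
pinkcap [ 0.4647 -0.1384  0.165 ]
(array([ 0.6775, -0.0712,  0.2492]), [np.float64(0.0006775591139824612), np.float64(0.0006775591139824483)])
(array([ 0.6805, -0.0692,  0.2431]), [np.float64(0.003048905829510312), np.float64(0.003048905829510357)])
```

View pics/w2.png

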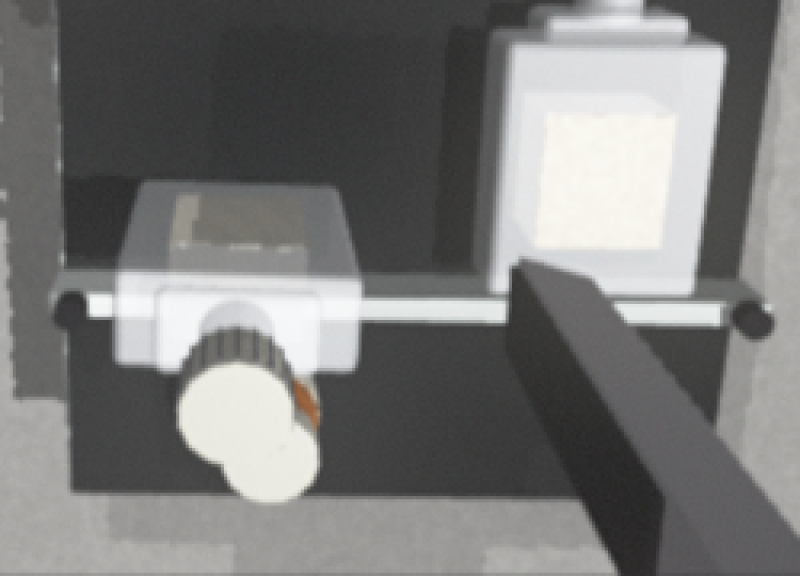

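Call:
{"method": "move_arm", "body": {
  "increments": [
    [-0.0265, 0.0013, 0, 0.007],
    [-0.0265, 0.0013, 0, 0],
    [-0.0265, 0.0013, 0, 0],
    [0, 0, 0.026, 0],
    [0, 0, 0.026, 0],
    [0, 0, 0.026, 0],
    [0, 0, 0.026, 0],
    [0, 0, 0.026, 0],
    [0, 0, 0, 0],
    [0, 0, 0, 0]
  ],
  "grip": 1
}}

```text
time_s: 4.8
ee_pos: [0.6809, -0.0697, 0.2272]
eef_rot: [-3.141, 0.002, 3.045]
force: [0.9, 1.3, 0.5]
grip_width: 0.0936
grip_force: 0.0
```

Run:
```python
from h import *
o=telemetry.get_obs();print(o["ee_pos"],o["eef_rot"],o["force"])
cv2.imwrite("pics/w3.png",cams.camera("wrist"))
```

```text
[ 0.68088873 -0.06974817  0.22719371] [-3.14145000e+00  1.95224232e-03  3.04530434e+00] [0.93923412 1.27805411 0.48693408]
```

View pics/w3.png

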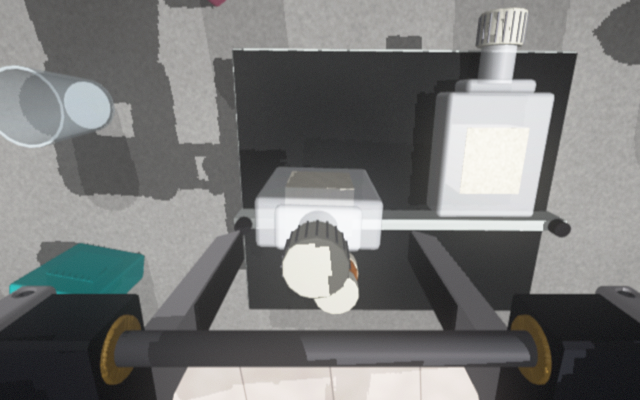

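Run:
```python
from h import *
np.set_printoptions(precision=4,suppress=True)
for c in (308,312,316): print(atz("wrist",(c,271),.255))
print([(round(d["conf"],2),np.round(d["centre"],1).tolist()) for d in nets.mark_of("wrist","flask_cap")[:3]],[(round(d["conf"],2),np.round(d["centre"],1).tolist()) for d in nets.mark_of("wrist","flask_edge")[:3]])
for u in ((257,203),(271,168),(366,169),(319,168.5)): print(u,atz("wrist",u,.09))
g=cams.camera("wrist")[150:330,220:420]
cv2.imwrite("pics/w4.png",cv2.resize(g,None,fx=3.2,fy=3.2,interpolation=3))
```

```text
[ 0.6818 -0.0785  0.255 ]
[ 0.682  -0.0766  0.255 ]
[ 0.6822 -0.0746  0.255 ]
[(0.65, [315.9, 259.4])] [(0.71, [113.0, 246.1]), (0.69, [320.2, 169.1])]
(257, 203) [ 0.6929 -0.1379  0.09  ]
(271, 168) [ 0.66   -0.1195  0.09  ]
(366, 169) [ 0.6695 -0.0308  0.09  ]
(319, 168.5) [ 0.6648 -0.0747  0.09  ]
```

View pics/w4.png

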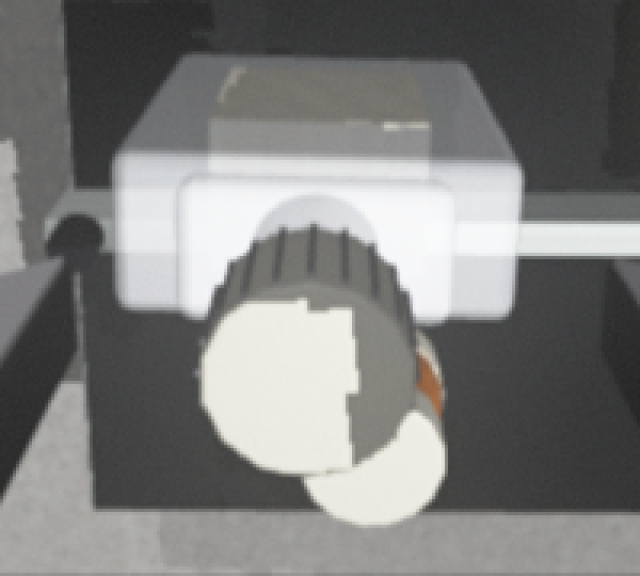

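The cap disc's centre is at full-frame (316.6,269), so the cap is at y≈-0.0745. I'll shift there and pinch lightly.

Call:
{"method": "move_arm", "body": {
  "increments": [
    [0, -0.0048, 0.0037, 0],
    [0, 0, 0, 0],
    [0, 0, 0, 0]
  ],
  "grip": 0.45,
  "force": 4
}}

```text
time_s: 5.38
ee_pos: [0.6801, -0.075, 0.2217]
eef_rot: [3.142, -0.0, 3.045]
force: [0.2, -0.4, 0.6]
grip_width: 0.0676
grip_force: 0.0
```

Call:
{"method": "move_arm", "body": {
  "increments": [
    [0, 0, 0, 0],
    [0, 0, 0, 0],
    [0, 0, 0, 0],
    [0, 0, 0, 0]
  ],
  "grip": 0,
  "force": 4
}}

```text
time_s: 5.88
ee_pos: [0.6801, -0.0748, 0.2218]
eef_rot: [3.142, -0.0, 3.045]
force: [0.6, 0.8, -0.5]
grip_width: 0.0339
grip_force: 4.0
```

Run:
```python
import numpy as np
t=np.radians(np.arange(0,90.1,2.5)); s=17-(17*np.cos(t)-151*np.sin(t)); z=151-(151*np.cos(t)+17*np.sin(t))
d=np.round(np.c_[np.diff(s),np.diff(z)]/1000,4)
print([[float(a),0,float(b),0] for a,b in d])
```

```text
[[0.0066, 0, -0.0006, 0], [0.0066, 0, -0.0003, 0], [0.0066, 0, -0.0, 0], [0.0066, 0, 0.0003, 0], [0.0066, 0, 0.0006, 0], [0.0066, 0, 0.0008, 0], [0.0065, 0, 0.0011, 0], [0.0065, 0, 0.0014, 0], [0.0064, 0, 0.0017, 0], [0.0063, 0, 0.002, 0], [0.0062, 0, 0.0022, 0], [0.0061, 0, 0.0025, 0], [0.006, 0, 0.0028, 0], [0.0059, 0, 0.003, 0], [0.0058, 0, 0.0033, 0], [0.0056, 0, 0.0035, 0], [0.0054, 0, 0.0038, 0], [0.0053, 0, 0.004, 0], [0.0051, 0, 0.0042, 0], [0.0049, 0, 0.0045, 0], [0.0047, 0, 0.0047, 0], [0.0045, 0, 0.0049, 0], [0.0043, 0, 0.0051, 0], [0.0041, 0, 0.0052, 0], [0.0038, 0, 0.0054, 0], [0.0036, 0, 0.0056, 0], [0.0033, 0, 0.0057, 0], [0.0031, 0, 0.0059, 0], [0.0028, 0, 0.006, 0], [0.0026, 0, 0.0061, 0], [0.0023, 0, 0.0062, 0], [0.002, 0, 0.0063, 0], [0.0017, 0, 0.0064, 0], [0.0015, 0, 0.0065, 0], [0.0012, 0, 0.0065, 0], [0.0009, 0, 0.0066, 0]]
```

Call:
{"method": "move_arm", "body": {
  "increments": [
    [0.0066, 0, -0.0006, 0],
    [0.0066, 0, -0.0003, 0],
    [0.0066, 0, 0, 0],
    [0.0066, 0, 0.0003, 0],
    [0.0066, 0, 0.0006, 0],
    [0.0066, 0, 0.0008, 0],
    [0.0065, 0, 0.0011, 0],
    [0.0065, 0, 0.0014, 0],
    [0.0064, 0, 0.0017, 0],
    [0.0063, 0, 0.002, 0],
    [0.0062, 0, 0.0022, 0],
    [0.0061, 0, 0.0025, 0],
    [0, 0, 0, 0]
  ]
}}

```text
time_s: 7.5
ee_pos: [0.6025, -0.0673, 0.2098]
eef_rot: [3.142, -0.001, 3.045]
force: [-0.5, 1.1, 2.2]
grip_width: 0.0338
grip_force: 4.0
```

Run:
```python
from h import *
a=cams.camera("wrist")[80:330,160:480]; b=cams.camera("scene")[150:290,220:400]
a=cv2.resize(a,(400,312)); b=cv2.resize(b,(400,312),interpolation=3)
cv2.imwrite("pics/m1.png",np.hstack([a,b]))
```

```text
(no output)
```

View pics/m1.png

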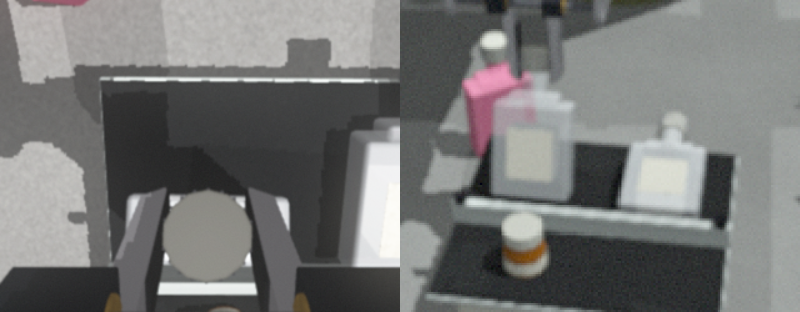

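The view shows the cap face-on to the wrist camera at about (207,236) of the left panel. That matches a tilt of about 30°, and the foot is still on the platform, so I continue lowering.

Call:
{"method": "move_arm", "body": {
  "increments": [
    [0.006, 0, 0.0028, 0],
    [0.0059, 0, 0.003, 0],
    [0.0058, 0, 0.0033, 0],
    [0.0056, 0, 0.0035, 0],
    [0.0054, 0, 0.0038, 0],
    [0.0053, 0, 0.004, 0],
    [0.0051, 0, 0.0042, 0],
    [0.0049, 0, 0.0045, 0],
    [0.0047, 0, 0.0047, 0],
    [0.0045, 0, 0.0049, 0],
    [0.0043, 0, 0.0051, 0],
    [0.0041, 0, 0.0052, 0],
    [0.0038, 0, 0.0054, 0],
    [0.0036, 0, 0.0056, 0]
  ]
}}

```text
time_s: 9.35
ee_pos: [0.534, -0.0607, 0.1496]
eef_rot: [-3.142, -0.0, 3.045]
force: [-1.2, -0.4, -0.2]
grip_width: 0.034
grip_force: 4.0
```

Run:
```python
from h import *
o=telemetry.get_obs(); print(o["ee_pos"],o["force"],o["moment"])
a=cams.camera("wrist")[50:330,160:480]; b=cams.camera("scene")[150:290,220:400]
a=cv2.resize(a,(400,350)); b=cv2.resize(b,(400,350),interpolation=3)
cv2.imwrite("pics/m2.png",np.hstack([a,b]))
```

```text
[ 0.53398512 -0.06067687  0.14963257] [-1.24568619 -0.375061   -0.15064118] [ 0.00440534  0.04315772 -0.02836904]
```

View pics/m2.png

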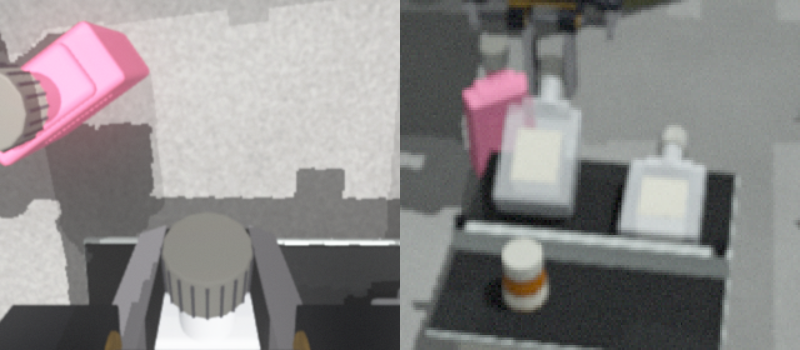

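Tilt is about 65°, the flask hangs straight in the pinch, and pink is clear. Continuing.

Call:
{"method": "move_arm", "body": {
  "increments": [
    [0.0033, 0, 0.0057, 0],
    [0.0031, 0, 0.0059, 0],
    [0.0028, 0, 0.006, 0],
    [0.0026, 0, 0.0061, 0],
    [0.0023, 0, 0.0062, 0],
    [0.002, 0, 0.0063, 0],
    [0.0017, 0, 0.0064, 0],
    [0.0015, 0, 0.0065, 0],
    [0, 0, 0, 0]
  ]
}}

```text
time_s: 10.58
ee_pos: [0.5148, -0.0588, 0.1005]
eef_rot: [3.142, -0.001, 3.045]
force: [0.3, -0.9, -0.7]
grip_width: 0.0338
grip_force: 4.0
```

Call:
{"method": "move_arm", "body": {
  "increments": [
    [0.0012, 0, 0.005, 0],
    [0.0005, 0, 0.003, 0],
    [0.0002, 0, 0.002, 0],
    [0, 0, 0, 0],
    [0, 0, 0, 0]
  ]
}}

```text
time_s: 11.2
ee_pos: [0.5132, -0.0586, 0.091]
eef_rot: [3.142, 0.0, 3.045]
force: [-0.7, 0.3, 0.3]
grip_width: 0.0341
grip_force: 4.0
```

Call:
{"method": "move_arm", "body": {
  "increments": [
    [0.0001, 0, 0.001, 0],
    [0, 0, 0.001, 0],
    [0, 0, 0.001, 0],
    [0, 0, 0, 0],
    [0, 0, 0, 0]
  ]
}}

```text
time_s: 11.82
ee_pos: [0.513, -0.0586, 0.088]
eef_rot: [3.142, 0.0, 3.045]
force: [-0.4, -0.0, 0.0]
grip_width: 0.0338
grip_force: 4.0
```

Run:
```python
from h import *
f=[]
for i in range(6):
    a=cams.camera("wrist"); o=telemetry.get_obs(); f.append(np.r_[o["force"],o["ee_pos"]])
print(np.round(np.mean(f,0),4))
b=cams.camera("scene")[170:270,240:380]
a=cv2.resize(a[50:330,160:480],(400,350)); b=cv2.resize(b,(400,350),interpolation=3)
cv2.imwrite("pics/m3.png",np.hstack([a,b]))
```

```text
[-0.7117 -0.27   -0.1159  0.513  -0.0586  0.088 ]
```

View pics/m3.png

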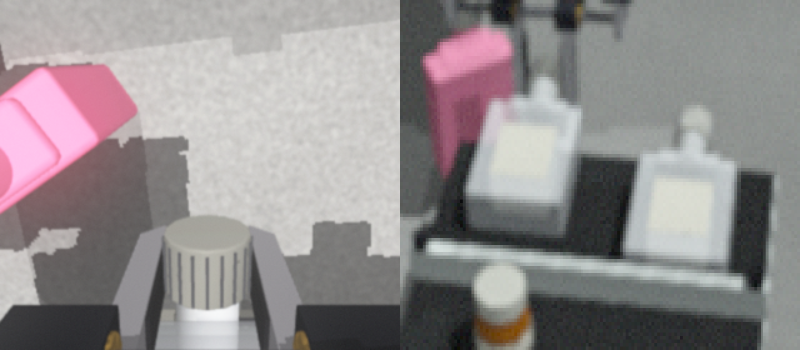

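The flask looks nearly flat: its foot end face still shows at about (520,215) in the scene panel. I'll ease it down until the platform carries it, going by numbers only from here.

Call:
{"method": "move_arm", "body": {
  "increments": [
    [0, 0, 0.001, 0],
    [0, 0, 0.001, 0],
    [0, 0, 0, 0]
  ]
}}

```text
time_s: 12.55
ee_pos: [0.513, -0.0586, 0.0858]
eef_rot: [3.142, -0.0, 3.045]
force: [-0.5, -0.2, 0.9]
grip_width: 0.0337
grip_force: 4.0
```

```bash
cat > f.py <<'E'
from h import *
f=[]
for i in range(8):
    cams.camera("wrist"); o=telemetry.get_obs(); f.append(np.r_[o["force"],o["moment"],o["ee_pos"]])
print(o["time_s"],np.round(np.mean(f,0),4))
E
python3 f.py
```

```text
12.95 [-0.8015  0.2278  0.1233  0.0377  0.0629  0.0174  0.513  -0.0586  0.086 ]
```

Call:
{"method": "move_arm", "body": {
  "increments": [
    [0, 0, 0.001, 0],
    [0, 0, 0.001, 0],
    [0, 0, 0, 0]
  ]
}}

```text
time_s: 13.32
ee_pos: [0.513, -0.0586, 0.0838]
eef_rot: [3.142, -0.0, 3.045]
force: [0.0, 0.1, -0.4]
grip_width: 0.0338
grip_force: 4.0
```

```bash
python3 f.py
```

```text
13.725 [-3.611e-01 -2.668e-01 -1.313e-01  8.000e-04  5.040e-02 -3.000e-04
  5.130e-01 -5.860e-02  8.400e-02]
```

Run:
```python
from h import *
np.set_printoptions(precision=4,suppress=True)
print("m3: footbot",atz("scene",(281,235.7),.09),"foottop",atz("scene",(281,228.1),.126),"shoulder top",atz("scene",(287,197.8),.126))
cams.camera("scene");cams.camera("top")
for n in ("scene","top","wrist"):
  for q in ("flask","flask_edge","flask_cap","laid_mid"):
    print(n,q,[(round(d["conf"],2),np.round(d["centre"],1).tolist()) for d in nets.mark_of(n,q)[:4]])
g=cv2.cvtColor(cams.camera("scene"),cv2.COLOR_BGR2GRAY)
print(g[185:250:1,283].tolist())
t=cv2.cvtColor(cams.camera("top"),cv2.COLOR_BGR2GRAY)
print(t[160:225,346].tolist())
```

```text
m3: footbot [ 0.6557 -0.07    0.09  ] foottop [ 0.6677 -0.0662  0.126 ] shoulder top [ 0.5475 -0.0637  0.126 ]
scene flask [(0.78, [280.3, 229.7]), (0.6, [159.9, 296.0]), (0.59, [265.9, 214.4])]
scene flask_edge [(0.93, [266.0, 217.7]), (0.69, [277.8, 236.1]), (0.58, [161.6, 289.6])]
scene flask_cap [(0.76, [143.8, 251.5]), (0.61, [293.6, 195.3])]
scene laid_mid [(0.93, [337.3, 224.0])]
top flask [(0.68, [351.1, 192.7]), (0.58, [428.1, 159.8]), (0.46, [367.3, 252.1])]
top flask_edge [(0.96, [350.8, 188.2])]
top flask_cap [(0.7, [374.5, 253.1]), (0.6, [447.6, 142.6])]
top laid_mid [(0.94, [304.0, 193.8])]
wrist flask [(0.85, [215.0, 150.9])]
wrist flask_edge []
wrist flask_cap [(0.92, [322.0, 255.9]), (0.82, [76.0, 219.2])]
wrist laid_mid []
[61, 66, 67, 76, 75, 79, 83, 76, 84, 89, 87, 93, 117, 154, 190, 202, 199, 192, 188, 191, 196, 209, 217, 218, 216, 218, 218, 219, 218, 219, 217, 217, 216, 215, 212, 211, 207, 207, 209, 208, 203, 189, 162, 134, 124, 121, 114, 97, 94, 94, 93, 79, 57, 44, 40, 52, 118, 175, 199, 196, 166, 134, 137, 159, 173]
[82, 90, 74, 55, 55, 54, 55, 55, 62, 107, 167, 175, 164, 93, 70, 56, 54, 54, 54, 53, 53, 53, 54, 53, 54, 57, 90, 141, 155, 154, 153, 153, 155, 164, 187, 189, 190, 191, 191, 191, 190, 190, 192, 192, 193, 193, 193, 193, 192, 190, 166, 90, 68, 72, 74, 79, 82, 84, 87, 89, 90, 87, 87, 89, 91]
```

Run:
```python
from h import *
np.set_printoptions(precision=4,suppress=True)
for u,z in (((283,237),.09),((283,227.2),.126),((283,198),.126)): print(u,atz("scene",u,z))
for u in ((346,186.3),(346,210.5)): print(u,atz("top",u,.126))
for c in (320,337,345): 
  g=cv2.cvtColor(cams.camera("scene"),cv2.COLOR_BGR2GRAY); print(c,g[200:250,c].tolist())
print(atz("scene",(337,224),.108))
w=cv2.cvtColor(cams.camera("wrist"),cv2.COLOR_BGR2GRAY); print(w[200:340:2,322].tolist())
```

```text
(283, 237) [ 0.6603 -0.0644  0.09  ]
(283, 227.2) [ 0.6642 -0.0617  0.126 ]
(283, 198) [ 0.5486 -0.0742  0.126 ]
(346, 186.3) [ 0.6599 -0.0585  0.126 ]
(346, 210.5) [ 0.5854 -0.0571  0.126 ]
320 [142, 147, 147, 143, 145, 145, 152, 158, 158, 160, 164, 162, 162, 162, 146, 114, 66, 46, 47, 47, 46, 51, 45, 51, 50, 57, 73, 89, 96, 108, 126, 138, 150, 159, 165, 176, 182, 183, 187, 188, 181, 168, 134, 104, 119, 162, 190, 192, 170, 138]
337 [142, 141, 145, 143, 146, 140, 134, 131, 127, 132, 138, 141, 159, 184, 201, 199, 193, 187, 183, 182, 189, 205, 217, 219, 218, 218, 218, 221, 218, 217, 217, 217, 219, 216, 215, 215, 208, 207, 209, 209, 207, 208, 198, 175, 143, 128, 147, 178, 197, 200]
345 [167, 181, 189, 194, 193, 186, 180, 170, 175, 189, 196, 196, 197, 199, 206, 209, 204, 197, 189, 186, 189, 196, 209, 216, 216, 217, 217, 217, 217, 215, 215, 216, 216, 215, 215, 216, 208, 207, 208, 209, 211, 210, 206, 195, 166, 137, 130, 151, 180, 198]
[0.628  0.0693 0.108 ]
[203, 204, 202, 203, 203, 198, 199, 206, 203, 200, 202, 183, 161, 162, 159, 159, 162, 161, 162, 161, 162, 162, 162, 164, 175, 193, 183, 182, 181, 182, 181, 181, 182, 181, 181, 182, 180, 181, 180, 181, 182, 181, 182, 182, 181, 179, 181, 179, 182, 234, 241, 242, 242, 240, 222, 211, 213, 213, 216, 214, 193, 192, 189, 193, 191, 125, 84, 91, 101, 103]
```

Measurements say the flask is level: its foot face is upright at x≈0.661 and the cap end-disc ratio matches a level axis. I'll release slightly, raise the tips above the platform, and re-pinch for the push.

Call:
{"method": "move_arm", "body": {
  "increments": [
    [0, 0, 0, 0],
    [0, 0, 0, 0],
    [0, 0, 0, 0],
    [0, 0, -0.007, 0],
    [0.005, 0, -0.007, 0],
    [0, 0, 0, 0]
  ],
  "grip": 0.5
}}

```text
time_s: 15.48
ee_pos: [0.5081, -0.0582, 0.0988]
eef_rot: [-3.141, 0.001, 3.045]
force: [-0.1, 0.6, 0.1]
grip_width: 0.0472
grip_force: 0.0
```

```bash
python3 f.py
python3 - <<'E'
from h import *
np.set_printoptions(precision=4,suppress=True)
g=cv2.cvtColor(cams.camera("scene"),cv2.COLOR_BGR2GRAY); t=cv2.cvtColor(cams.camera("top"),cv2.COLOR_BGR2GRAY)
print(g[190:245,283].tolist()); print(t[180:225,340].tolist()); print(t[180:225,358].tolist())
w=cv2.cvtColor(cams.camera("wrist"),cv2.COLOR_BGR2GRAY); print(w[200:340:2,322].tolist())
print(w[270,220:420:2].tolist())
print([(round(d["conf"],2),np.round(d["centre"],1).tolist()) for d in nets.mark_of("wrist","flask_cap")[:2]])
E
```

```text
15.875 [-0.0492  0.0135  0.166   0.0104  0.0021 -0.009   0.508  -0.0581  0.0979]
[114, 106, 100, 90, 88, 91, 106, 122, 157, 192, 209, 206, 195, 189, 187, 196, 208, 217, 218, 220, 218, 217, 219, 218, 217, 217, 215, 215, 216, 213, 210, 205, 208, 208, 207, 203, 187, 159, 133, 127, 125, 111, 101, 98, 93, 91, 77, 50, 46, 40, 49, 115, 176, 201, 193]
[54, 54, 52, 53, 55, 62, 101, 151, 156, 155, 154, 155, 155, 155, 155, 156, 157, 158, 159, 159, 160, 160, 161, 162, 164, 164, 164, 165, 163, 151, 129, 95, 78, 76, 82, 70, 74, 69, 73, 80, 83, 85, 90, 94, 96]
[54, 53, 53, 52, 53, 53, 56, 83, 131, 155, 153, 152, 153, 154, 160, 174, 174, 174, 175, 172, 171, 169, 166, 166, 165, 162, 162, 162, 160, 157, 157, 157, 155, 140, 88, 67, 70, 74, 77, 80, 83, 86, 88, 89, 91]
[207, 206, 206, 205, 205, 201, 202, 209, 205, 203, 196, 163, 161, 161, 163, 163, 161, 165, 163, 162, 164, 167, 189, 189, 186, 184, 184, 185, 186, 185, 185, 184, 183, 185, 183, 182, 184, 183, 184, 184, 183, 184, 183, 182, 214, 240, 240, 240, 241, 242, 233, 214, 212, 214, 216, 219, 196, 193, 194, 194, 195, 198, 198, 216, 230, 155, 79, 85, 91, 100]
[96, 96, 96, 96, 96, 96, 96, 94, 94, 97, 100, 99, 135, 147, 147, 144, 147, 147, 149, 148, 147, 148, 148, 149, 116, 61, 55, 54, 60, 59, 56, 103, 124, 122, 122, 123, 120, 112, 130, 122, 149, 167, 148, 117, 169, 178, 179, 136, 135, 183, 182, 182, 159, 126, 182, 184, 181, 171, 117, 170, 177, 174, 137, 125, 163, 155, 121, 134, 114, 119, 122, 127, 124, 122, 117, 65, 58, 57, 59, 57, 59, 92, 146, 150, 151, 149, 149, 152, 150, 149, 148, 150, 151, 150, 130, 121, 119, 121, 122, 125]
[(0.58, [103.1, 220.9])]
```

Call:
{"method": "move_arm", "body": {
  "increments": [
    [0, 0, 0, 0],
    [0, 0, 0, 0],
    [0, 0, 0, 0],
    [-0.002, 0, 0, 0],
    [-0.004, 0, 0, 0],
    [-0.005, 0, 0, 0],
    [-0.005, 0, 0, 0],
    [-0.005, 0, 0, 0],
    [-0.005, 0, 0, 0],
    [-0.005, 0, 0, 0],
    [-0.003, 0, 0, 0],
    [0, 0, 0, 0]
  ],
  "grip": 0,
  "force": 8
}}

```text
time_s: 17.58
ee_pos: [0.5422, -0.0615, 0.0979]
eef_rot: [-3.142, 0.0, 3.045]
force: [-0.2, -0.8, 0.9]
grip_width: 0.0338
grip_force: 8.0
```

```bash
python3 f.py
cat > p.py <<'E'
from h import *
np.set_printoptions(precision=4,suppress=True)
g=cv2.cvtColor(cams.camera("scene"),cv2.COLOR_BGR2GRAY); t=cv2.cvtColor(cams.camera("top"),cv2.COLOR_BGR2GRAY)
print(g[195:250,283].tolist()); print(g[195:250,270].tolist())
for c in (338,342,350,356,360): print(c,t[164:225,c].tolist())
print(300,t[160:215,300].tolist())
E
python3 p.py
```

```text
17.975 [ 0.7744  0.1613 -0.3456 -0.0106 -0.0735  0.0062  0.5419 -0.0614  0.098 ]
[119, 108, 102, 94, 91, 105, 116, 126, 138, 145, 154, 170, 194, 200, 195, 192, 187, 182, 184, 195, 209, 215, 220, 218, 218, 218, 217, 218, 215, 217, 217, 218, 216, 215, 210, 207, 205, 209, 208, 206, 197, 175, 145, 133, 122, 112, 135, 176, 199, 196, 168, 134, 135, 159, 173]
[117, 118, 121, 115, 117, 114, 117, 117, 115, 113, 115, 132, 163, 187, 200, 200, 194, 189, 190, 194, 192, 193, 191, 195, 195, 196, 203, 206, 209, 214, 212, 215, 213, 209, 206, 207, 205, 208, 204, 196, 172, 144, 126, 119, 120, 145, 179, 193, 181, 149, 139, 176, 196, 205, 205]
338 [55, 55, 56, 63, 112, 173, 175, 163, 93, 74, 64, 84, 121, 133, 142, 148, 150, 151, 150, 150, 149, 150, 151, 152, 154, 154, 155, 155, 156, 156, 149, 119, 75, 70, 73, 76, 81, 83, 85, 85, 85, 85, 85, 84, 84, 83, 79, 77, 76, 75, 74, 72, 69, 62, 59, 56, 54, 55, 54, 52, 51]
342 [55, 55, 55, 58, 86, 139, 169, 163, 120, 81, 68, 94, 145, 156, 154, 155, 155, 155, 157, 164, 166, 168, 170, 171, 172, 174, 176, 177, 179, 179, 179, 180, 179, 153, 88, 70, 71, 78, 80, 83, 85, 8
[... 484 characters left out ...]
1, 192, 192, 190, 191, 191, 193, 191, 188, 167, 91, 70, 72, 76, 80, 82, 86, 87, 89, 91, 93, 95, 97, 97, 94, 91, 89, 87, 85, 83, 82, 81, 78, 77, 75]
360 [55, 54, 55, 55, 55, 61, 105, 164, 173, 159, 96, 74, 73, 111, 153, 156, 153, 152, 152, 153, 153, 154, 154, 154, 154, 154, 154, 154, 154, 154, 154, 154, 154, 154, 153, 148, 124, 76, 69, 73, 77, 80, 83, 86, 87, 89, 91, 93, 96, 97, 100, 98, 91, 88, 87, 85, 83, 81, 79, 78, 75]
300 [57, 56, 57, 59, 88, 141, 172, 164, 121, 111, 152, 158, 156, 156, 156, 160, 174, 188, 191, 192, 191, 191, 191, 190, 192, 194, 193, 192, 193, 193, 194, 193, 192, 189, 181, 172, 165, 159, 159, 159, 159, 156, 148, 133, 142, 166, 174, 148, 157, 162, 162, 163, 163, 163, 167]
```

Call:
{"method": "move_arm", "body": {
  "increments": [
    [-0.0015, 0, 0, 0],
    [-0.0015, 0, 0, 0],
    [-0.001, 0, 0, 0],
    [-0.001, 0, 0, 0],
    [0, 0, 0, 0]
  ]
}}

```text
time_s: 18.7
ee_pos: [0.547, -0.0619, 0.0979]
eef_rot: [3.142, 0.0, 3.045]
force: [1.0, -0.5, 0.8]
grip_width: 0.0339
grip_force: 8.0
```

Call:
{"method": "move_arm", "body": {
  "increments": [
    [-0.0005, 0, 0, 0],
    [-0.0005, 0, 0, 0],
    [-0.0005, 0, 0, 0],
    [-0.0005, 0, 0, 0],
    [0, 0, 0, 0]
  ]
}}

```text
time_s: 19.32
ee_pos: [0.5489, -0.0621, 0.0979]
eef_rot: [-3.142, 0.0, 3.045]
force: [-0.9, -0.8, 0.1]
grip_width: 0.0336
grip_force: 8.0
```

```bash
python3 f.py
```

```text
19.725 [ 0.1261  0.0054  0.1634  0.0034 -0.024   0.0153  0.5489 -0.0621  0.098 ]
```

Call:
{"method": "move_arm", "body": {
  "increments": [
    [-0.0005, 0, 0, 0],
    [-0.0005, 0, 0, 0],
    [-0.0005, 0, 0, 0],
    [-0.0005, 0, 0, 0],
    [0, 0, 0, 0]
  ]
}}

```text
time_s: 20.35
ee_pos: [0.5509, -0.0623, 0.0979]
eef_rot: [-3.142, 0.0, 3.045]
force: [-1.6, 0.4, -0.2]
grip_width: 0.0336
grip_force: 8.0
```

```bash
python3 f.py
```

```text
20.75 [ 0.0542  0.1033  0.4726  0.0087 -0.026  -0.0038  0.5509 -0.0623  0.0979]
```

Call:
{"method": "move_arm", "body": {
  "increments": [
    [-0.0005, 0, 0, 0],
    [-0.0005, 0, 0, 0],
    [-0.0005, 0, 0, 0],
    [-0.0005, 0, 0, 0],
    [0, 0, 0, 0]
  ]
}}

```text
time_s: 21.38
ee_pos: [0.5526, -0.0625, 0.0979]
eef_rot: [3.142, -0.001, 3.045]
force: [-4.7, 1.2, 3.1]
grip_width: 0.0335
grip_force: 8.0
```

```bash
python3 f.py; python3 p.py
```

```text
21.775 [-5.1921  0.5378  2.9976  0.1034  0.93    0.0062  0.5526 -0.0625  0.0979]
[141, 140, 140, 131, 122, 117, 114, 114, 123, 142, 152, 165, 174, 180, 191, 196, 199, 195, 188, 184, 182, 187, 199, 213, 218, 217, 219, 216, 218, 219, 219, 216, 217, 216, 218, 217, 215, 208, 206, 206, 206, 209, 205, 201, 179, 149, 147, 179, 199, 196, 167, 134, 136, 160, 174]
[116, 114, 111, 119, 116, 117, 114, 117, 116, 117, 115, 114, 114, 114, 139, 176, 189, 190, 194, 188, 192, 192, 192, 196, 196, 198, 202, 207, 211, 212, 217, 214, 218, 216, 218, 213, 210, 207, 205, 208, 207, 205, 197, 173, 147, 155, 184, 195, 180, 149, 144, 173, 196, 206, 204]
338 [55, 56, 55, 63, 112, 173, 175, 165, 113, 122, 123, 126, 133, 137, 141, 148, 151, 151, 150, 150, 150, 151, 152, 153, 154, 154, 140, 90, 70, 73, 76, 80, 81, 84, 86, 86, 86, 86, 86, 86, 86, 85, 84, 84, 80, 77, 76, 75, 75, 73, 69, 62, 58, 56, 54, 54, 53, 52, 54, 54, 51]
342 [56, 55, 55, 58, 86, 139, 170, 167, 151, 165, 161, 155, 155, 155, 155, 157, 160, 162, 163, 166, 168, 170, 172, 174, 172, 173, 175, 174, 170, 140, 93, 75, 72, 77, 81, 84, 86, 88, 91, 93, 94, 9
[... 479 characters left out ...]
191, 190, 191, 192, 191, 181, 140, 80, 71, 75, 78, 82, 85, 86, 89, 90, 92, 94, 96, 99, 97, 92, 90, 88, 86, 84, 82, 82, 80, 77, 75, 74, 70, 68, 63, 56]
360 [56, 56, 56, 55, 55, 62, 105, 164, 173, 168, 155, 161, 156, 153, 153, 153, 155, 158, 155, 155, 155, 154, 155, 155, 155, 155, 155, 154, 154, 154, 153, 140, 94, 71, 72, 76, 80, 82, 85, 88, 89, 91, 93, 95, 96, 99, 99, 95, 90, 87, 85, 84, 82, 80, 79, 77, 74, 72, 69, 65, 61]
300 [58, 56, 56, 60, 89, 141, 172, 164, 122, 111, 152, 158, 156, 155, 156, 160, 174, 188, 191, 192, 191, 192, 192, 191, 192, 193, 193, 193, 192, 193, 194, 192, 192, 189, 181, 172, 165, 159, 158, 159, 158, 157, 148, 134, 142, 166, 174, 149, 157, 162, 162, 163, 164, 163, 167]
```

Call:
{"method": "move_arm", "body": {
  "increments": [
    [0, 0, 0, 0],
    [0, 0, 0, 0],
    [0, 0, 0, 0],
    [0.01, 0, 0, 0],
    [0.01, 0, 0, 0],
    [0.01, 0, 0, 0],
    [0.01, 0, 0, 0],
    [0, 0, 0, 0]
  ],
  "grip": 0.5
}}

```text
time_s: 22.88
ee_pos: [0.5125, -0.0586, 0.0981]
eef_rot: [-3.142, 0.0, 3.045]
force: [0.1, 1.0, -0.4]
grip_width: 0.047
grip_force: 0.0
```

```bash
python3 f.py; python3 p.py
python3 - <<'E'
from h import *
w=cv2.cvtColor(cams.camera("wrist"),cv2.COLOR_BGR2GRAY)
for c in (290,325,360): print(c,w[230:400:2,c].tolist())
E
```

```text
23.275 [-0.1945 -0.1294 -0.0348 -0.002  -0.0159 -0.003   0.5132 -0.0587  0.098 ]
[119, 121, 117, 121, 134, 150, 155, 148, 144, 143, 155, 165, 172, 185, 191, 196, 198, 195, 187, 182, 181, 187, 200, 210, 217, 217, 216, 218, 217, 216, 217, 217, 217, 216, 216, 215, 214, 209, 205, 208, 206, 207, 206, 199, 178, 147, 146, 178, 197, 195, 168, 132, 137, 159, 173]
[116, 115, 119, 117, 116, 116, 113, 116, 114, 115, 116, 111, 104, 109, 133, 174, 192, 195, 196, 196, 192, 193, 194, 196, 196, 198, 205, 208, 211, 214, 214, 218, 215, 216, 217, 214, 209, 208, 206, 206, 206, 205, 195, 171, 149, 155, 183, 195, 182, 149, 143, 171, 196, 204, 205]
338 [56, 57, 56, 63, 112, 172, 175, 164, 114, 122, 123, 126, 133, 137, 141, 147, 149, 151, 150, 150, 149, 150, 151, 152, 153, 154, 155, 155, 156, 157, 157, 157, 156, 156, 156, 156, 157, 157, 158, 157, 150, 123, 84, 68, 66, 70, 73, 77, 79, 82, 83, 82, 79, 76, 75, 74, 74, 72, 68, 62, 58]
342 [56, 56, 56, 58, 86, 138, 168, 167, 150, 164, 160, 155, 154, 154, 155, 158, 160, 162, 162, 166, 168, 170, 172, 173, 172, 173, 174, 175, 179, 179, 179, 180, 180, 174, 168, 160, 
[... 1793 characters left out ...]
143, 161, 160, 161, 161, 162, 161, 161, 162, 162, 164, 162, 163, 162, 164, 164, 179, 194, 175, 127, 121, 120, 140, 202, 130, 67, 76, 83, 89, 98, 103, 109, 115, 119, 124, 134, 142, 141, 136, 132, 90, 81, 115, 202, 207, 208, 208, 210, 210, 211, 213, 217, 230, 243, 246, 234, 237, 238, 236]
360 [205, 202, 198, 202, 206, 210, 209, 207, 203, 198, 133, 124, 125, 127, 124, 125, 123, 122, 125, 121, 122, 122, 123, 125, 123, 118, 119, 120, 121, 124, 123, 139, 130, 129, 102, 88, 151, 195, 247, 188, 66, 70, 74, 74, 73, 74, 76, 75, 76, 72, 69, 69, 73, 80, 87, 96, 101, 108, 112, 118, 121, 133, 141, 143, 137, 132, 127, 124, 102, 153, 157, 159, 159, 161, 161, 162, 162, 170, 194, 221, 232, 234, 236, 237, 236]
```

The flask stayed put on release. A last gentle nudge on the cap end with closed fingertips will confirm it's flush.

Call:
{"method": "move_arm", "body": {
  "increments": [
    [0, 0, 0, 0],
    [0, 0, 0, 0],
    [0, 0, 0, 0],
    [0, 0, 0, 0],
    [-0.005, 0, 0, 0],
    [-0.005, 0, 0, 0],
    [-0.003, 0, 0, 0],
    [-0.001, 0, 0, 0],
    [-0.001, 0, 0, 0],
    [-0.001, 0, 0, 0],
    [0, 0, 0, 0]
  ],
  "grip": 0
}}

```text
time_s: 24.8
ee_pos: [0.529, -0.0602, 0.098]
eef_rot: [-3.142, -0.0, 3.045]
force: [-0.5, -0.8, -0.1]
grip_width: 0.0004
grip_force: 0.0
```

Call:
{"method": "move_arm", "body": {
  "increments": [
    [-0.001, 0, 0, 0],
    [-0.001, 0, 0, 0],
    [0, 0, 0, 0]
  ]
}}

```text
time_s: 25.18
ee_pos: [0.5298, -0.0602, 0.0979]
eef_rot: [3.142, -0.003, 3.045]
force: [-10.2, 1.4, 7.0]
grip_width: 0.0008
grip_force: 5.3
```

Call:
{"method": "move_arm", "body": {
  "increments": [
    [-0.001, 0, 0, 0],
    [-0.001, 0, 0, 0],
    [0, 0, 0, 0]
  ]
}}

```text
time_s: 25.55
ee_pos: [0.5299, -0.0602, 0.0979]
eef_rot: [3.141, -0.008, 3.045]
force: [-28.1, 2.4, 19.5]
grip_width: 0.0008
grip_force: 14.1
```

Call:
{"method": "move_arm", "body": {
  "increments": [
    [0.002, 0, 0, 0],
    [0.002, 0, 0, 0],
    [0.004, 0, 0, 0],
    [0.01, 0, 0, 0],
    [0.01, 0, 0, 0],
    [0, 0, -0.02, 0],
    [0, 0, -0.04, 0],
    [0, 0, -0.05, 0],
    [0, 0, -0.05, 0],
    [0, 0, -0.04, 0],
    [0, 0, 0, 0]
  ]
}}

```text
time_s: 26.92
ee_pos: [0.5054, -0.0579, 0.3007]
eef_rot: [-3.141, 0.005, 3.045]
force: [0.3, 0.1, 0.4]
grip_width: 0.0006
grip_force: 0.0
```

```bash
python3 f.py; python3 p.py|cut -c1-160
python3 - <<'E'
from h import *
np.set_printoptions(precision=4,suppress=True)
cams.camera("scene");cams.camera("top")
g=cv2.cvtColor(cams.camera("wrist"),cv2.COLOR_BGR2GRAY).astype(float)
for n in ("scene","top","wrist"):
  for q in ("flask","laid_mid","jar_mid"):
    print(n,q,[(round(d["conf"],2),np.round(d["centre"],1).tolist()) for d in nets.mark_of(n,q)[:4]], [np.round(d["extent"]).tolist() for d in nets.search_frame(n,q)[:3]])
E
```

```text
27.325 [-0.0973  0.0764 -0.3996  0.0097 -0.0014 -0.0054  0.5047 -0.0578  0.2971]
[143, 141, 141, 146, 148, 150, 155, 158, 145, 147, 150, 158, 169, 184, 187, 196, 198, 194, 187, 182, 179, 186, 197, 210, 215, 215, 217, 216, 216, 217, 215, 216,
[112, 119, 116, 115, 116, 111, 116, 117, 113, 115, 116, 113, 114, 119, 143, 175, 190, 194, 194, 191, 192, 189, 194, 196, 199, 204, 211, 219, 222, 226, 228, 231,
338 [56, 55, 55, 62, 110, 172, 174, 163, 113, 120, 122, 125, 132, 136, 140, 146, 148, 150, 148, 149, 149, 149, 150, 151, 152, 153, 154, 154, 155, 156, 152, 137,
342 [55, 55, 55, 57, 85, 137, 167, 165, 151, 162, 159, 153, 153, 153, 154, 156, 159, 160, 161, 164, 167, 168, 171, 172, 171, 172, 173, 175, 178, 177, 173, 152, 
350 [54, 56, 55, 55, 58, 92, 145, 169, 167, 151, 161, 155, 152, 152, 153, 163, 183, 186, 188, 188, 188, 189, 190, 191, 191, 190, 189, 191, 191, 191, 191, 189, 1
356 [56, 55, 55, 55, 55, 65, 118, 177, 168, 158, 160, 159, 152, 151, 151, 161, 187, 207, 210, 212, 212, 213, 213, 213, 213, 212, 212, 213, 213, 213, 212, 212, 2
360 [56, 55, 55, 56, 55, 62, 111, 172, 172, 166, 153,
[... 467 characters left out ...]
[338.3, 227.3])] [[316.0, 200.0, 357.0, 246.0]]
scene jar_mid [(0.62, [278.8, 262.0])] [[268.0, 243.0, 286.0, 274.0]]
top flask [(0.93, [354.2, 177.3]), (0.59, [431.1, 158.2]), (0.25, [216.2, 217.6])] [[418.0, 144.0, 450.0, 166.0], [355.0, 243.0, 377.0, 259.0], [335.0, 174.0, 364.0, 200.0]]
top laid_mid [] [[292.0, 171.0, 322.0, 223.0]]
top jar_mid [(0.64, [345.7, 150.5])] [[338.0, 145.0, 354.0, 162.0]]
wrist flask [(0.97, [160.3, 335.5]), (0.89, [262.6, 135.5]), (0.83, [324.0, 328.4])] [[288.0, 198.0, 362.0, 330.0], [95.0, 326.0, 172.0, 398.0], [209.0, 110.0, 295.0, 175.0]]
wrist laid_mid [] [[404.0, 200.0, 487.0, 332.0]]
wrist jar_mid [(0.54, [334.2, 373.9])] [[320.0, 367.0, 334.0, 400.0]]
```

```bash
python3 -c "
from h import *
print(hand_in())"
```

```text
the job is handed in; nothing more can be done
None
```

The flask was tipped towards the robot, eased down flat onto its broad side and pushed against the stop bar, then handed in at about 28 s. In the last images its foot shows no gap to the bar, and it lines up with the flask already lying there.

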